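Top the large cocktail shaker and uncap its strainer

ROBOT

A 6-joint arm with a two-finger parallel gripper is mounted at the origin on the work surface; the furniture and walls round the work are solid. World frame = base frame: x ahead of the robot, y to its left, z up, the work surface at z = 0. Lengths are in m, angles in rad, forces in N, time in s.
With the tool pointing down it reaches from about 0.3 to 0.875 m from the base axis. Payload 6.4 kg.
Tool frame: the origin (TCP) lies midway between the tips of the shut fingers; the grasp point (between the pads) lies 19 mm behind it (ctrl.pinch_z is the distance from the TCP to the grasp point, in m); z points along the fingers, y is the line along which they close (so a half turn about z gives the same grasp; the last joint's range is limited). The gripper opens to 85 mm and grips with 20 to 120 N. Pads are 22 mm wide; open, the fingers measure 114 mm over their backs; the gripper's body (76 mm by 85 mm) begins 54 mm behind the grasp point. The pads swing forward as they close: fully open they stand 13 mm farther back than shut.
Start: joints at [1.112, 0.181, 1.607, -0, 1.354, -0.206], TCP at [0.144, 0.557, 0.231] pointing down, gripper open.
Joint ranges: [-2.99, 2.99], [-0.89, 2.07], [0.3, 2.58], [-1.14, 4.28], [0, 2.63], [-3.12, 3.12]. Speed limits (rad/s): [2.57, 2.57, 3.01, 3.14, 3.14, 3.14].

INTERFACE

Orientations are given as a unit quaternion [w, x, y, z].
In Python, from bench import ctrl gives the robot as it stands.
- The arm moves only by the tool apply_moves, never from a script. Its argument "moves" is a list of rows, each an object with "jaw": the opening, from 0 (shut) to 1 (fully open); "offset": the shift along the tool's x, y, z in mm, a list of three; "rot": the turn, a rotation vector about the tool's x, y, z in degrees, a list of three. In form: [{"jaw": jaw, "offset": [dx, dy, dz], "rot": [ax, ay, az]}, ...]. A call has exactly 5 rows; each row shifts and turns the commanded pose from where the row before left it, along the tool's axes as they then stand; what a row does not reach is not made up. A row lasts 1/8 s, in which the tool goes at most 62.5 mm and 10.7 degrees, less where a joint would pass 70% of its speed; a pose out of reach is approached as far as the arm can. A call is refused whole if a number of a shift passes 62.5 or a number of a turn 10.7, either way. A call with a gripper value outside its range is refused whole. The fingers move at their own pace and stop on an object; the grip force is fixed at half the most. Time passes only in rows, so rows that do not move let the fingers close, or fill a call up. It gives the time, the measured TCP pose, the force, the opening and the grip force at its end, in the units of the state.
- ctrl.get_obs(): the state, without advancing time (a new reading comes with each control period).
- ctrl.camera(name): name is "scene" or "top" or "wrist"; returns (picture, depth): 480x640x3 uint8, red, green, blue; 480x640 float32, m along the optical axis (not along the pixel's ray), 0 where there is no reading.
- ctrl.camera_params(name): a dict with "K" (3x3 intrinsics, pixels), "cam_to_world" (4x4, takes a point from camera to world coordinates); the wrist camera has in their place "mount" (4x4, takes a point from camera to tool coordinates, whose origin is the TCP and whose axes are the flange's). Camera axes: x right, y down, z forward; pixel columns grow to the right and rows downward; lengths in m; the calibration is good to about 2 mm. A picture is of the moment at which its call begins: read the wrist's pose just before it. camera_params takes no time and is no camera call.
- ctrl.hand_in(): hands the job in; it is judged then, once.
Trained networks look in the newest picture that a camera, given by its name, has taken for a name from the list of things; names that differ only in an ending like _2 or _b are one class to them, and where a whole thing is asked for, a point or a joint stands for the part that bears it (a point fixed in the world has none). Each returns a list of dicts, best first, with "score" (0 to 1); they miss things now and then, are a little off and sometimes report something else, mostly with a low value. They report only what shows in the picture. A call takes as long as a camera call. They do not tell look-alikes from the thing itself.
- ctrl.outline_of(camera, target): "region" (480x640 bool, what is visible of it) and "position" ([column, row] in pixels, amid what is visible of it).
The state is a dict: "time_s": time; "q": joint angles; "dq": joint speeds; "joint_efforts": joint torques, N m; "eef_pos": TCP position; "eef_rot": TCP orientation; "wrist_force": force on the tool from outside, world axes, zero at the start; "torque": the same for the moment, N m; "opening": opening from 0.0 (shut) to 1.0 (fully open); "grasp_force": force on a finger pad.
Only numpy, scipy, OpenCV 4.12 (cv2) and the standard library are available. Lean on these libraries where they do the work, as an engineer would, in place of code of your own. Each camera call takes 0.05 s, during which the arm holds its last target. There are 200 camera calls.

TASK

Two steel cocktail shakers stand open, each made of a cup, a strainer top and a cap that sits loosely over the strainer; get the large one ready to strain a drink. Pick up the large strainer top by the wide band round its foot, with its cap still riding on it, lower it (do not drop it) squarely into the mouth of the large cup until the band rests on the rim, and let go; then take the cap alone and lift it straight up, leaving the strainer fully seated and the cup standing where it was. Finish while still holding the cap level in the gripper, up in the air clear of the strainer; do not put it down, and leave the small shaker and the other things on the worktop alone.

Things in the scene. Friction and masses are not known exactly. Their poses are not given: they have to be found in the camera images.
- large_mouth (a point): centre of the mouth, in the plane of the rim, of the LARGE open cup: plain brushed steel, loose, upright, tapering, 112 mm tall, 59 mm across outside at the rim and 46 mm at the foot, mouth 55 mm across inside, wall 2 mm, about 0.3 kg; z up along the cup's axis
- large_band (a point): centre of the grip band of the LARGE steel strainer top, 24 mm above its foot; at the start it stands on the worktop, cap on. From the foot up: tapered spigot to 14 mm (44 mm across at the foot, 51 at its top); band to 32 mm (64 across); shoulder to a ledge at 39 mm; perforated neck to 56 mm (32 across). Seated, this point is 10 mm above the mouth point. 0.12 kg; z up its axis
- large_capmid (a point): centre of the LARGE cap: steel thimble, mouth down, 40 mm across, 28 mm tall, about 0.05 kg, resting loosely on the ledge of the large strainer top, neck inside (about 2 mm of play; 18 mm of lift frees it). Point half-way up, 14 mm above its lower edge, 29 mm above the band point while nested; the nested crown is 43 mm above the band point. z up its axis
- small_mouth (a point): centre of the mouth of the SMALL cup, same shape, 87 mm tall, 46 mm across at the rim; not used; it and the large cup may have changed places
- small_band (a point): centre of the band of the SMALL strainer top, same shape, band 50 mm across, 19 mm above the worktop; not used; it and the large strainer top may have changed places
- small_capmid (a point): centre of the SMALL cap, 31 mm across, 22 mm tall, on the small strainer top; not used
- tumbler: clear drinking glass, 81 mm across, 91 mm tall, standing at the back; origin under its centre; leave alone
- lemon: yellow lemon 83 x 58 x 58 mm, lying at the back left; origin at its underside; leave alone
- salt_dish: small footed steel dish, 68 mm across, 46 mm tall, at the left; origin under its centre; leave alone
- bar_spoon: steel spoon 188 x 38 x 15 mm, lying across the middle of the work; origin at the centre of its underside, x along it; leave alone
There are look-alikes about, which are no part of the job. What is shaped like the part that bears large_capmid but brown or orange is not meant.

How it is judged:
By the outcome, as a careful person would: the job done as asked, in the order asked, and still so for the second after the job is handed in, while the arm keeps its last pose, push and grip.
It also fails if it takes over 56 s, if anything falls off the work surface, if the arm or the gripper's body presses on something with over 40 N, if the wrist force passes 120 N, or if a joint passes its speed limit or range.

## Working session

There is one attempt and no reset: what is moved stays moved. The work goes in short steps, Python scripts to look and compute and a tool call to move; the robot and the scene stay as the last step left them, time stands still between calls to the robot, and variables do not carry over. Pictures are saved under pics/ and viewed, at most 10 in all, crops included, and the job is handed in when it is done.

Besides the shell and the picture viewer there is one more tool, called after "Emit:" by a JSON object that holds its "api" and its "payload", one argument or row to a line. apply_moves: Moves the arm, as the interface text tells. Its arguments: {"type":"object","properties":{"moves":{"type":"array"}},"required":["moves"]}

```bash
ls; mkdir -p pics
cat > h.py <<'E'
import numpy as np, cv2
from scipy.spatial.transform import Rotation as R
from bench import ctrl
def T_of(cam,obs=None):
    p=ctrl.camera_params(cam)
    if cam!='wrist': return np.array(p['K']),np.array(p['cam_to_world'])
    o=obs; q=o['eef_rot']; T=np.eye(4); T[:3,:3]=R.from_quat([q[1],q[2],q[3],q[0]]).as_matrix(); T[:3,3]=o['eef_pos']
    return np.array(p['K']),T@np.array(p['mount'])
def cloud(depth,K,T):
    v,u=np.mgrid[:480,:640]; z=depth
    P=np.stack([(u-K[0,2])/K[0,0]*z,(v-K[1,2])/K[1,1]*z,z],-1)
    return P@T[:3,:3].T+T[:3,3]
def project(P,K,T):
    c=(np.asarray(P)-T[:3,3])@T[:3,:3]; return c[...,:2]/c[...,2:]*[K[0,0],K[1,1]]+[K[0,2],K[1,2]]
def save(n,im): cv2.imwrite('pics/'+n,im[...,::-1])
E
python3 - <<'E'
from h import *
np.set_printoptions(precision=4,suppress=True)
print(ctrl.get_obs())
for cam in ['scene','top']:
    im,d=ctrl.camera(cam); save(cam+'.png',im); K,T=T_of(cam); P=cloud(d,K,T)
    np.savez(cam+'.npz',im=im,d=d,P=P)
    print(cam,T[:3,3],T[:3,2])
    for t in ['large_mouth','large_band','large_capmid','small_band','small_mouth','small_capmid','tumbler','lemon','salt_dish','bar_spoon']:
        for r in ctrl.outline_of(cam,t)[:4]:
            m=r['region']&(d>0); Q=P[m]
            if len(Q): print(t,round(r['score'],2),np.round(r['position']),m.sum(),'med',np.median(Q,0),'lo',np.percentile(Q,3,0),'hi',np.percentile(Q,97,0))
E
```

```text
pics
{'time_s': 0.0, 'q': array([ 1.1117,  0.1815,  1.608 , -0.    ,  1.3537, -0.2063]), 'dq': array([ 0.0007,  0.0009, -0.0014, -0.0003,  0.0003, -0.0001]), 'joint_efforts': array([ -0.0017, -44.4858, -35.1342,  -0.0004,   0.0089,  -0.    ]), 'eef_pos': array([0.1436, 0.5562, 0.2304]), 'eef_rot': array([-0.0003,  0.1261,  0.992 , -0.0008]), 'wrist_force': array([-0.1143,  0.5281,  0.2839]), 'torque': array([-0.0051,  0.0109,  0.0184]), 'grasp_force': 0.0, 'opening': 0.9953833807461993}
scene [-0.0021 -0.2436  0.7662] [ 0.5962  0.3798 -0.7073]
large_mouth 0.82 [328. 234.] 1319 med [0.5905 0.1159 0.0794] lo [0.5763 0.0943 0.0104] hi [0.6315 0.148  0.1123]
large_band 0.86 [222. 278.] 481 med [0.4069 0.2512 0.0351] lo [0.3915 0.2385 0.0169] hi [0.4462 0.2892 0.0411]
large_band 0.53 [338. 329.] 325 med [ 0.4181 -0.0038  0.0515] lo [ 0.4081 -0.0164  0.0316] hi [0.4358 0.012  0.0552]
large_band 0.53 [344. 294.] 557 med [0.5309 0.0457 0.0068] lo [ 0.5195 -0.0902  0.0017] hi [0.5472 0.0852 0.0145]
large_band 0.51 [468. 298.] 1006 med [ 0.5994 -0.1736  0.0624] lo [ 0.5908 -0.1929  0.0104] hi 
[... 2329 characters left out ...]
hi [ 0.6344 -0.1528  0.0882]
small_capmid 0.76 [364. 311.] 144 med [ 0.425  -0.0017  0.0517] lo [ 0.4107 -0.0144  0.0481] hi [0.4379 0.0106 0.0555]
tumbler 0.96 [375. 184.] 1155 med [ 0.7097 -0.0319  0.0216] lo [ 0.6631 -0.0633  0.0086] hi [0.7357 0.0042 0.0907]
lemon 0.91 [240. 191.] 678 med [0.6854 0.265  0.0493] lo [0.6556 0.2419 0.0309] hi [0.7197 0.2923 0.0591]
salt_dish 0.56 [192. 246.] 716 med [0.5711 0.373  0.0339] lo [0.5421 0.3426 0.0256] hi [0.5982 0.4    0.0466]
salt_dish 0.3 [241. 193.] 699 med [0.6855 0.2648 0.0489] lo [0.6551 0.2415 0.0287] hi [0.7201 0.2924 0.0591]
bar_spoon 0.65 [341. 263.] 555 med [0.5316 0.0436 0.0057] lo [ 0.5198 -0.0888 -0.0013] hi [0.5493 0.0845 0.0143]
```

Run:
```python
from h import *
a=np.load('scene.npz')['im'];b=np.load('top.npz')['im']
A=cv2.resize(a[180:380,170:520],None,fx=2,fy=2,interpolation=3)[:300,:]
A=cv2.resize(a[190:365,180:500],(800,437//1),interpolation=3)
save('c1.png',A)
P=np.load('top.npz')['P'];S=np.load('scene.npz')['P']
def fit(Q,n):
    hull=cv2.convexHull(Q[:,:2].astype(np.float32)); c,r=cv2.minEnclosingCircle(hull); print(n,len(Q),np.round(c,4),round(r,4),'z',np.median(Q[:,2]).round(4))
for n,c,z0,z1 in [('cap',(.424,.267),.063,.08),('band',(.424,.267),.028,.045),('rim',(.605,.121),.107,.12),('smallcap',(.424,-.002),.047,.06),('smallrim',(.615,-.175),.08,.095)]:
    for nm,X in (('top',P),('scene',S)):
        Q=X.reshape(-1,3); m=(np.hypot(*(Q[:,:2]-c).T)<.045)&(Q[:,2]>z0)&(Q[:,2]<z1); fit(Q[m],n+' '+nm)
```

```text
cap top 254 [0.4238 0.2686] 0.0196 z 0.0664
cap scene 252 [0.4224 0.2698] 0.0204 z 0.0677
band top 379 [0.4235 0.2689] 0.0325 z 0.0365
band scene 403 [0.4214 0.2685] 0.0328 z 0.0375
rim top 97 [0.6058 0.1207] 0.0294 z 0.111
rim scene 174 [0.604  0.1211] 0.0308 z 0.1112
smallcap top 156 [ 0.4248 -0.0029] 0.0153 z 0.0517
smallcap scene 227 [ 0.4226 -0.0024] 0.0161 z 0.0526
smallrim top 87 [ 0.6144 -0.1747] 0.0231 z 0.0859
smallrim scene 212 [ 0.6125 -0.174 ] 0.0244 z 0.0857
```

View pics/c1.png

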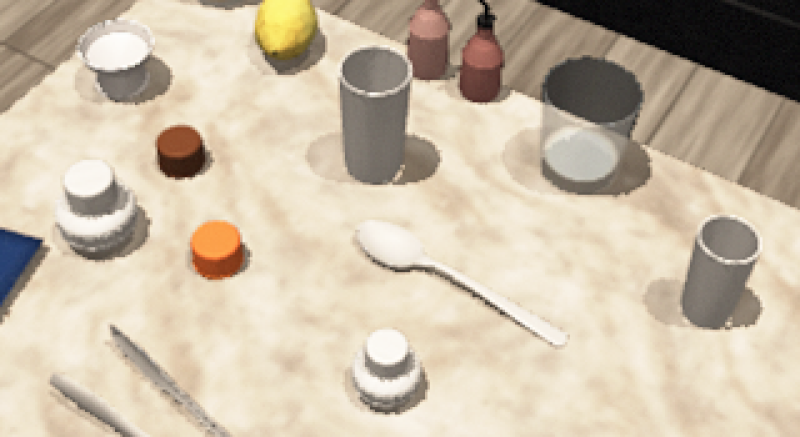

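Candidates for large_capmid in the scene picture are the steel cap on the left strainer (213,267), the orange one (267,293), the brown one (252,248) and the smaller steel one (335,331). The left one fits: it is steel, 40 mm across, and sits on the strainer with the 64 mm band. The large cup is at (328,234), with its rim at 0.111 m. Next I'll check clearances.

Run:
```python
from h import *
Q=np.vstack([np.load(n+'.npz')['P'].reshape(-1,3) for n in('top','scene')])
for n,c,r0,z0 in [('strainer',(.423,.2688),.037,.006),('cup',(.605,.121),.036,.02)]:
    d=Q[:,:2]-c; r=np.hypot(*d.T); a=np.degrees(np.arctan2(d[:,1],d[:,0]))
    for k in range(-180,180,20):
        m=(a>=k)&(a<k+20)&(r>r0)&(r<.16)&(Q[:,2]>z0)&(Q[:,2]<.4)
        if m.sum()>4: print(n,k,'rmin',np.percentile(r[m],3).round(3),'zmax',Q[m,2].max().round(3))
o=ctrl.get_obs(); q=o['eef_rot']; M=R.from_quat([q[1],q[2],q[3],q[0]]).as_matrix(); print(M.round(3))
print((M.T@(np.array([.423,.2688,.19])-o['eef_pos'])*1000).round(1), ctrl.pinch_z, ctrl.camera_params('wrist'))
```

```text
strainer -180 rmin 0.142 zmax 0.015
strainer -160 rmin 0.154 zmax 0.034
strainer -140 rmin 0.112 zmax 0.039
strainer -100 rmin 0.088 zmax 0.032
strainer -80 rmin 0.085 zmax 0.033
strainer -20 rmin 0.077 zmax 0.034
strainer 0 rmin 0.079 zmax 0.032
strainer 20 rmin 0.145 zmax 0.05
strainer 40 rmin 0.096 zmax 0.049
strainer 100 rmin 0.116 zmax 0.016
strainer 120 rmin 0.068 zmax 0.019
strainer 140 rmin 0.056 zmax 0.018
strainer 160 rmin 0.076 zmax 0.019
cup -80 rmin 0.136 zmax 0.096
cup -60 rmin 0.135 zmax 0.096
cup -40 rmin 0.12 zmax 0.057
cup -20 rmin 0.115 zmax 0.12
cup 0 rmin 0.113 zmax 0.127
cup 40 rmin 0.14 zmax 0.058
cup 60 rmin 0.137 zmax 0.06
cup 100 rmin 0.146 zmax 0.032
cup 120 rmin 0.146 zmax 0.032
cup 140 rmin 0.145 zmax 0.031
cup 160 rmin 0.143 zmax 0.033
[[-0.968  0.25   0.   ]
 [ 0.25   0.968 -0.   ]
 [-0.    -0.    -1.   ]]
[-342.3 -208.9   41.3] 0.0187 {'K': array([[366.18126634,   0.        , 318.10992525],
       [  0.        , 366.18126634, 243.84176305],
       [  0.        ,   0.        ,   1.        ]]), 'mount': array([[-8.25209158e-04, -9.66294127e-01, -2.57439271e-01,
         6.53302154e-02],
       [ 9.99999064e-01, -1.07832679e-03,  8.42033358e-04,
        -2.81678359e-04],
       [-1.09125555e-03, -2.57438335e-01,  9.66294113e-01,
        -1.42459178e-01],
       [ 0.00000000e+00,  0.00000000e+00,  0.00000000e+00,
         1.00000000e+00]])}
```

Emit:
{"api": "apply_moves", "payload": {
  "moves": [
    {"jaw":1,"offset":[-30,-18,0],"rot":[0,0,0]},
    {"jaw":1,"offset":[-50,-30,5],"rot":[0,0,0]},
    {"jaw":1,"offset":[-50,-30,10],"rot":[0,0,0]},
    {"jaw":1,"offset":[-50,-30,10],"rot":[0,0,0]},
    {"jaw":1,"offset":[-50,-30,10],"rot":[0,0,0]}
  ]
}}

```text
time_s: 1.72
eef_pos: [0.3332, 0.3643, 0.1963]
eef_rot: [0.0, 0.126, 0.992, 0.0]
wrist_force: [0.3, 0.6, 0.5]
opening: 0.999
grasp_force: 0.0
```

Emit:
{"api": "apply_moves", "payload": {
  "moves": [
    {"jaw":1,"offset":[-50,-30,6],"rot":[0,0,0]},
    {"jaw":1,"offset":[-42,-27,0],"rot":[0,0,0]},
    {"jaw":1,"offset":[-20,-14,0],"rot":[0,0,0]},
    {"jaw":1,"offset":[0,0,0],"rot":[0,0,0]},
    {"jaw":1,"offset":[0,0,0],"rot":[0,0,0]}
  ]
}}

```text
time_s: 2.35
eef_pos: [0.4222, 0.2693, 0.1903]
eef_rot: [-0.0, 0.126, 0.992, 0.0]
wrist_force: [-0.5, 0.5, 0.4]
opening: 0.996
grasp_force: 0.0
```

```bash
cat > look.py <<'E'
from h import *
import sys
def look(name,targets):
    o=ctrl.get_obs(); im,d=ctrl.camera('wrist'); K,T=T_of('wrist',o); P=cloud(d,K,T); save(name,im)
    q=o['eef_rot']; M=R.from_quat([q[1],q[2],q[3],q[0]]).as_matrix(); print('tcp',np.round(o['eef_pos'],4),'t',o['time_s'],'z',M[:,2].round(4),'x',M[:,0].round(3))
    Q=P.reshape(-1,3); Q=Q[d.reshape(-1)>0]
    for n,c,z0,z1 in targets:
        m=(np.hypot(*(Q[:,:2]-c).T)<.042)&(Q[:,2]>z0)&(Q[:,2]<z1)
        if m.sum()<10: print(n,m.sum()); continue
        c2,r=cv2.minEnclosingCircle(cv2.convexHull(Q[m][:,:2].astype(np.float32)))
        print(n,m.sum(),np.round(c2,4),round(r,4),'z',np.median(Q[m][:,2]).round(4),'tool',(M.T@(np.r_[c2,0]-o['eef_pos']*[1,1,0])*1000).round(1))
    return o,im,d,P,K,T
E
python3 - <<'E'
from look import *
look('w1.png',[('cap',(.423,.2688),.06,.08),('band',(.423,.2688),.028,.045)])
E
```

```text
tcp [0.4222 0.2693 0.1903] t 2.35 z [-4.e-04  3.e-04 -1.e+00] x [-0.968  0.25   0.   ]
cap 2106 [0.422  0.2712] 0.0203 z 0.0666 tool [0.6 1.8 0. ]
band 2243 [0.422  0.2707] 0.0327 z 0.0362 tool [0.5 1.3 0. ]
```

View pics/w1.png

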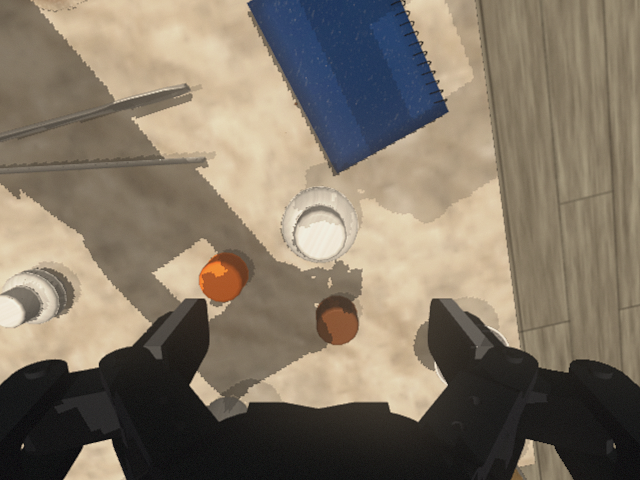

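The picture shows the steel strainer and cap at (320,228), midway between the fingers (208 to 430). The orange cap at (222,277) and the brown one at (337,320) are clear of the fingers. Going down.

Emit:
{"api": "apply_moves", "payload": {
  "moves": [
    {"jaw":1,"offset":[0,1,30],"rot":[0,0,0]},
    {"jaw":1,"offset":[0,0,50],"rot":[0,0,0]},
    {"jaw":1,"offset":[0,0,45],"rot":[0,0,0]},
    {"jaw":1,"offset":[0,0,30],"rot":[0,0,0]},
    {"jaw":1,"offset":[0,0,15],"rot":[0,0,0]}
  ]
}}

```text
time_s: 3.02
eef_pos: [0.4211, 0.2704, 0.0187]
eef_rot: [-0.001, 0.125, 0.992, -0.001]
wrist_force: [0.2, 0.6, 0.6]
opening: 0.996
grasp_force: 0.0
```

Emit:
{"api": "apply_moves", "payload": {
  "moves": [
    {"jaw":1,"offset":[0,0,8],"rot":[0,0,0]},
    {"jaw":1,"offset":[0,0,5],"rot":[0,0,0]},
    {"jaw":1,"offset":[0,0,4],"rot":[0,0,0]},
    {"jaw":1,"offset":[0,0,0],"rot":[0,0,0]},
    {"jaw":1,"offset":[0,0,0],"rot":[0,0,0]}
  ]
}}

```text
time_s: 3.65
eef_pos: [0.4233, 0.2699, 0.0037]
eef_rot: [0.0, 0.126, 0.992, 0.0]
wrist_force: [0.4, 1.0, 1.0]
opening: 1.001
grasp_force: 0.0
```

Emit:
{"api": "apply_moves", "payload": {
  "moves": [
    {"jaw":1,"offset":[0,0,2],"rot":[0,0,0]},
    {"jaw":0.7,"offset":[0,0,0],"rot":[0,0,0]},
    {"jaw":0.5,"offset":[0,0,0],"rot":[0,0,0]},
    {"jaw":0.5,"offset":[0,0,0],"rot":[0,0,0]},
    {"jaw":0.5,"offset":[0,0,0],"rot":[0,0,0]}
  ]
}}

```text
time_s: 4.28
eef_pos: [0.423, 0.2699, 0.0019]
eef_rot: [-0.0, 0.126, 0.992, -0.0]
wrist_force: [-2.7, -0.6, 6.2]
opening: 0.725
grasp_force: 64.5
```

Run:
```python
from look import *
look('w2.png',[])
print(ctrl.get_obs())
```

```text
tcp [0.423  0.2699 0.0019] t 4.275 z [-0.  0. -1.] x [-0.968  0.25   0.   ]
{'time_s': 4.325, 'q': array([ 3.30974865e-01,  3.63261618e-01,  1.92355080e+00,  6.85622078e-06,
        8.54744528e-01, -9.87118084e-01]), 'dq': array([-6.86781417e-04,  1.04869886e-03, -2.81354606e-04,  8.27729293e-04,
        1.17662445e-03, -3.37121149e-06]), 'joint_efforts': array([-3.13405003e-01, -4.00674462e+01, -2.37070066e+01,  2.48562174e-04,
       -7.66943470e-01, -1.29650440e-02]), 'eef_pos': array([0.42299305, 0.26990867, 0.00189111]), 'eef_rot': array([1.48785129e-05, 1.26017994e-01, 9.92027956e-01, 1.02044924e-05]), 'wrist_force': array([-2.81460169, -0.65347857,  5.94561405]), 'torque': array([-0.10991697,  0.38368639, -0.02027269]), 'grasp_force': 64.50189732480794, 'opening': 0.7245396983924337}
```

View pics/w2.png

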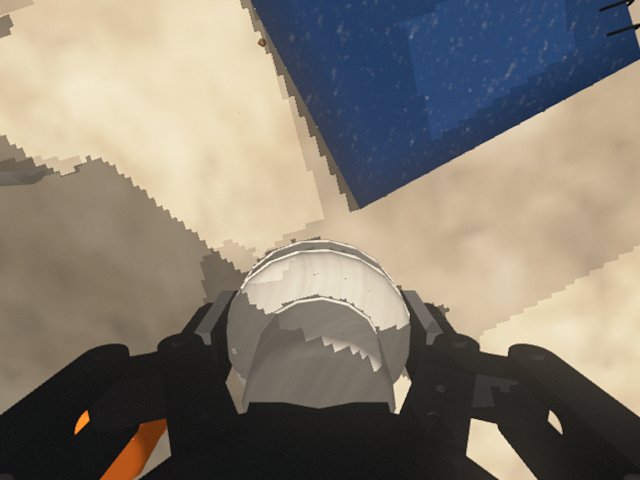

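The fingers are on the band at both sides (230 and 410, row 300), with the cap still nested. Opening 0.725 fits the 64 mm band. Lifting gently.

Emit:
{"api": "apply_moves", "payload": {
  "moves": [
    {"jaw":0.5,"offset":[0,0,-5],"rot":[0,0,0]},
    {"jaw":0.5,"offset":[0,0,-15],"rot":[0,0,0]},
    {"jaw":0.5,"offset":[0,0,-25],"rot":[0,0,0]},
    {"jaw":0.5,"offset":[0,0,-30],"rot":[0,0,0]},
    {"jaw":0.5,"offset":[0,0,-30],"rot":[0,0,0]}
  ]
}}

```text
time_s: 4.95
eef_pos: [0.4228, 0.2698, 0.108]
eef_rot: [0.0, 0.126, 0.992, 0.0]
wrist_force: [-0.1, -0.4, -2.4]
opening: 0.725
grasp_force: 65.8
```

Emit:
{"api": "apply_moves", "payload": {
  "moves": [
    {"jaw":0.5,"offset":[0,0,-30],"rot":[0,0,0]},
    {"jaw":0.5,"offset":[0,0,-20],"rot":[0,0,0]},
    {"jaw":0.5,"offset":[0,0,-10],"rot":[0,0,0]},
    {"jaw":0.5,"offset":[0,0,0],"rot":[0,0,0]},
    {"jaw":0.5,"offset":[0,0,0],"rot":[0,0,0]}
  ]
}}

```text
time_s: 5.58
eef_pos: [0.4222, 0.2695, 0.1654]
eef_rot: [-0.001, 0.126, 0.992, -0.0]
wrist_force: [0.4, -0.3, -1.4]
opening: 0.727
grasp_force: 65.9
```

Run:
```python
from look import *
o=look('w3.png',[('rim',(.605,.121),.105,.12)])[0]
for cam in('scene','top'):
    im,d=ctrl.camera(cam); K,T=T_of(cam); P=cloud(d,K,T); np.savez(cam+'2.npz',im=im,d=d,P=P)
    Q=P.reshape(-1,3); c=o['eef_pos'][:2]
    m=(np.hypot(*(Q[:,:2]-[.605,.121]).T)<.042)&(Q[:,2]>.107)&(Q[:,2]<.118); print(cam,'rim',cv2.minEnclosingCircle(cv2.convexHull(Q[m][:,:2].astype(np.float32))))
    u,v=project(o['eef_pos'],K,T).astype(int); save(cam+'2c.png',cv2.resize(im[max(v-70,0):v+70,max(u-70,0):u+70],None,fx=4,fy=4))
    m=(np.hypot(*(Q[:,:2]-c).T)<.036)&(Q[:,2]>.12)&(Q[:,2]<.26)
    for a in np.arange(.15,.21,.005):
        k=m&(Q[:,2]>=a)&(Q[:,2]<a+.005)
        if k.sum(): print(round(a,3),k.sum(),Q[k].mean(0).round(3))
print(o['wrist_force'],o['opening'])
```

```text
tcp [0.4222 0.2695 0.1654] t 5.575 z [-1.6e-03 -6.0e-04 -1.0e+00] x [-0.968  0.25   0.001]
rim 0
scene rim ((0.6040304899215698, 0.12158281356096268), 0.03085954301059246)
0.16 3 [0.405 0.259 0.164]
0.165 13 [0.403 0.258 0.167]
0.17 7 [0.403 0.254 0.171]
0.175 10 [0.397 0.254 0.179]
0.18 53 [0.397 0.258 0.183]
0.185 43 [0.394 0.258 0.188]
0.19 44 [0.395 0.257 0.193]
0.195 109 [0.398 0.267 0.198]
0.2 131 [0.402 0.268 0.202]
0.205 43 [0.408 0.267 0.207]
top rim ((0.6059669256210327, 0.12097453325986862), 0.029464688152074814)
0.175 3 [0.45  0.253 0.179]
0.18 13 [0.442 0.245 0.182]
0.185 4 [0.438 0.243 0.188]
0.19 18 [0.444 0.248 0.194]
0.195 45 [0.442 0.249 0.198]
0.2 21 [0.437 0.248 0.202]
[ 0.36957928 -0.29139943 -1.3641656 ] 0.7267416336720903
```

View pics/scene2c.png

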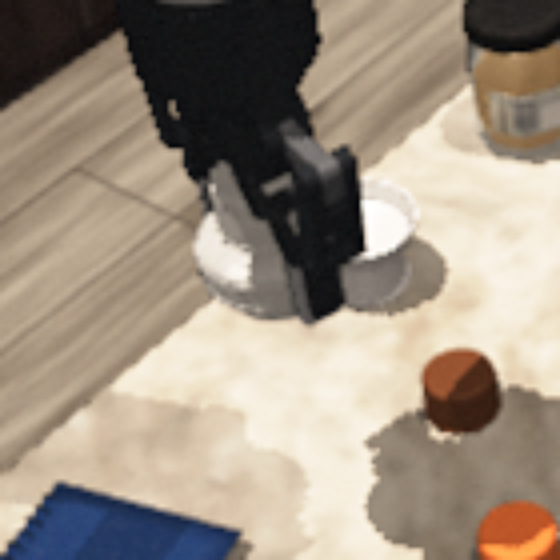

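Held level, with the weight reading right. The two cameras agree on a TCP target of (0.605, 0.122). Moving over the cup.

Emit:
{"api": "apply_moves", "payload": {
  "moves": [
    {"jaw":0.5,"offset":[-20,-9,-3],"rot":[0,0,0]},
    {"jaw":0.5,"offset":[-40,-18,-3],"rot":[0,0,0]},
    {"jaw":0.5,"offset":[-45,-20,0],"rot":[0,0,0]},
    {"jaw":0.5,"offset":[-45,-20,0],"rot":[0,0,0]},
    {"jaw":0.5,"offset":[-35,-16,0],"rot":[0,0,0]}
  ]
}}

```text
time_s: 6.35
eef_pos: [0.5835, 0.1405, 0.1721]
eef_rot: [0.0, 0.127, 0.992, -0.0]
wrist_force: [0.5, 0.0, -2.2]
opening: 0.724
grasp_force: 65.9
```

Emit:
{"api": "apply_moves", "payload": {
  "moves": [
    {"jaw":0.5,"offset":[-20,-10,0],"rot":[0,0,0]},
    {"jaw":0.5,"offset":[-9,-4,0],"rot":[0,0,0]},
    {"jaw":0.5,"offset":[0,0,0],"rot":[0,0,0]},
    {"jaw":0.5,"offset":[0,0,0],"rot":[0,0,0]},
    {"jaw":0.5,"offset":[0,0,0],"rot":[0,0,0]}
  ]
}}

```text
time_s: 6.98
eef_pos: [0.6052, 0.1234, 0.1724]
eef_rot: [-0.0, 0.125, 0.992, 0.0]
wrist_force: [-0.3, 0.9, -2.1]
opening: 0.723
grasp_force: 65.9
```

```bash
cat > side.py <<'E'
from look import *
def side(n):
    o=ctrl.get_obs(); im,d=ctrl.camera('scene'); K,T=T_of('scene')
    u,v=project([.605,.121,.13],K,T).astype(int); save(n,cv2.resize(im[v-70:v+50,u-60:u+60],None,fx=5,fy=5,interpolation=3))
    return o,im,d,cloud(d,K,T)
E
python3 - <<'E'
from side import *
o,im,d,P,K,T=look('w4.png',[])
side('s4.png')
q=o['eef_rot']; M=R.from_quat([q[1],q[2],q[3],q[0]]).as_matrix()
X=(P.reshape(-1,3)-o['eef_pos'])@M*1000; X=X[d.reshape(-1)>0]
# tool frame (mm): crown expected z ~ -65, ledge ~ -37
for z0,z1,n in[(-75,-58,'crown'),(-45,-30,'ledge')]:
    m=(np.hypot(X[:,0],X[:,1])<31)&(X[:,2]>z0)&(X[:,2]<z1)&(np.abs(X[:,1])<22); Y=X[m]
    if n=='ledge': Y=Y[np.hypot(Y[:,0],Y[:,1])>21]
    print(n,len(Y),np.percentile(Y,[2,50,98],axis=0).round(1).tolist() if len(Y) else '')
E
```

```text
tcp [0.6052 0.1234 0.1724] t 6.975 z [-1.e-04  1.e-04 -1.e+00] x [-0.969  0.249  0.   ]
crown 10746 [[3.6, -17.2, -74.5], [11.9, 0.5, -64.6], [21.4, 18.4, -58.8]]
ledge 6636 [[6.8, -21.4, -43.9], [21.8, 0.1, -35.7], [30.0, 21.3, -31.6]]
```

View pics/s4.png

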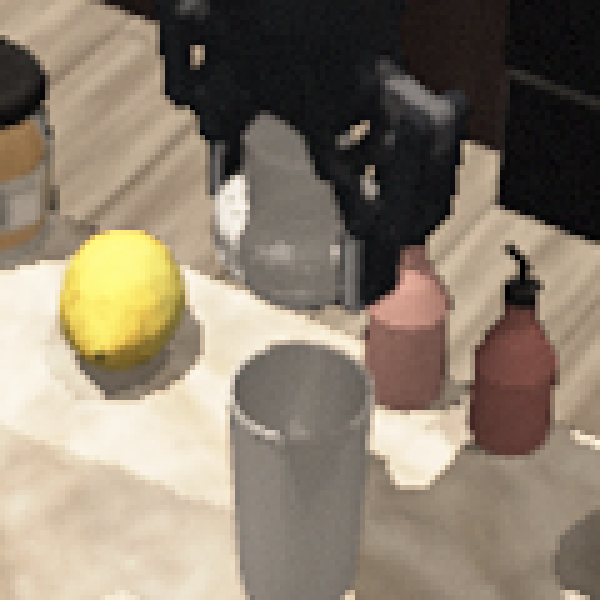

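View pics/w4.png

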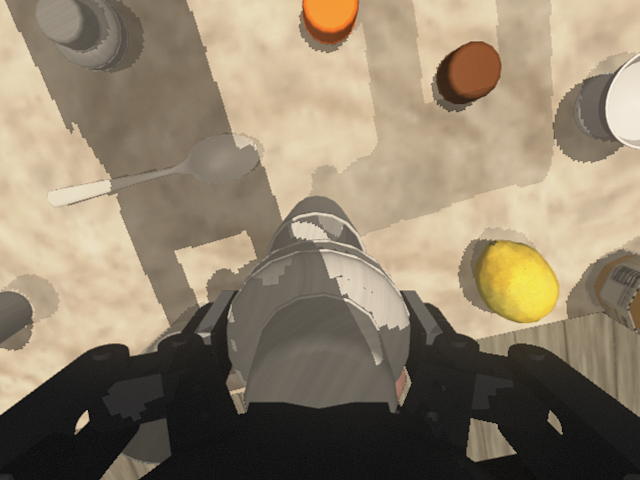

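The strainer is level (crown still 64.6 mm above the TCP) and centred over the cup: scene picture spigot at about (295,300), mouth at (300,390). Lowering.

Emit:
{"api": "apply_moves", "payload": {
  "moves": [
    {"jaw":0.5,"offset":[0,-1,10],"rot":[0,0,0]},
    {"jaw":0.5,"offset":[0,0,18],"rot":[0,0,0]},
    {"jaw":0.5,"offset":[0,0,16],"rot":[0,0,0]},
    {"jaw":0.5,"offset":[0,0,8],"rot":[0,0,0]},
    {"jaw":0.5,"offset":[0,0,0],"rot":[0,0,0]}
  ]
}}

```text
time_s: 7.7
eef_pos: [0.6049, 0.1213, 0.119]
eef_rot: [-0.001, 0.126, 0.992, -0.0]
wrist_force: [-0.7, 0.7, -1.8]
opening: 0.727
grasp_force: 65.8
```

Run:
```python
from side import *
print(side('s5.png')[0]['eef_pos'])
```

```text
[0.60492466 0.12133227 0.11900555]
```

View pics/s5.png

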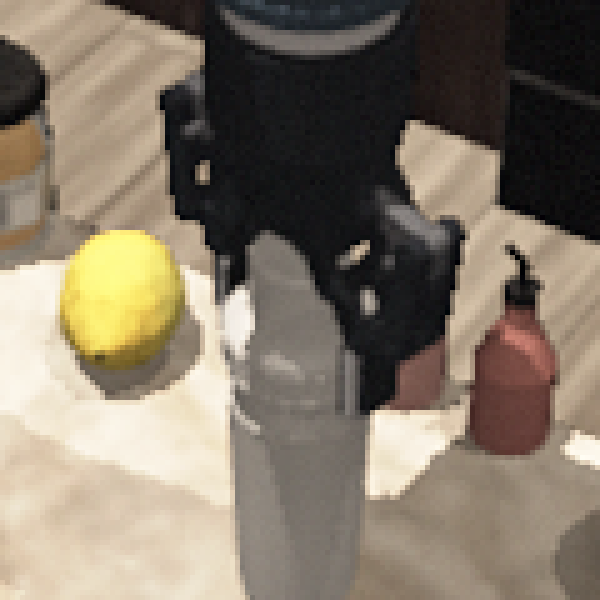

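```bash
cat > fit.py <<'E'
from side import *
from scipy.optimize import least_squares
def fits(o,d,P,zs):
    Q=P.reshape(-1,3)
    for n,z0,z1,r in zs:
        m=(np.hypot(*(Q[:,:2]-[.605,.1215]).T)<.037)&(Q[:,2]>z0)&(Q[:,2]<z1); Y=Q[m]
        f=lambda c:np.hypot(Y[:,0]-c[0],Y[:,1]-c[1])-(r(Y[:,2]))
        s=least_squares(f,[.605,.1215],loss='soft_l1',f_scale=.001); print(n,m.sum(),s.x.round(4),np.abs(s.fun).mean().round(4))
cup=lambda z:.023+(z/.112)*.0065
E
python3 - <<'E'
from fit import *
o,im,d,P=side('s6.png')
print(o['eef_pos'])
f=o['eef_pos'][2]-.0019
fits(o,d,P,[('cup',.03,.105,cup),('band',f+.016,f+.031,lambda z:.032),('cap',f+.043,f+.064,lambda z:.02)])
E
```

```text
[0.60552858 0.12138542 0.11992912]
cup 757 [0.6044 0.1217] 0.0009
band 138 [0.6054 0.1214] 0.001
cap 220 [0.6044 0.1231] 0.0052
```

The axes agree to about 1 mm. Inserting slowly.

Emit:
{"api": "apply_moves", "payload": {
  "moves": [
    {"jaw":0.5,"offset":[0,0,3],"rot":[0,0,0]},
    {"jaw":0.5,"offset":[0,0,3],"rot":[0,0,0]},
    {"jaw":0.5,"offset":[0,0,3],"rot":[0,0,0]},
    {"jaw":0.5,"offset":[0,0,2],"rot":[0,0,0]},
    {"jaw":0.5,"offset":[0,0,1],"rot":[0,0,0]}
  ]
}}

```text
time_s: 8.43
eef_pos: [0.6055, 0.1214, 0.1081]
eef_rot: [-0.0, 0.126, 0.992, -0.0]
wrist_force: [-0.0, 0.2, -2.8]
opening: 0.725
grasp_force: 65.8
```

Emit:
{"api": "apply_moves", "payload": {
  "moves": [
    {"jaw":0.5,"offset":[0,0,2],"rot":[0,0,0]},
    {"jaw":0.5,"offset":[0,0,2],"rot":[0,0,0]},
    {"jaw":0.5,"offset":[0,0,1],"rot":[0,0,0]},
    {"jaw":0.5,"offset":[0,0,0.5],"rot":[0,0,0]},
    {"jaw":0.5,"offset":[0,0,0],"rot":[0,0,0]}
  ]
}}

```text
time_s: 9.05
eef_pos: [0.6056, 0.1214, 0.1028]
eef_rot: [0.0, 0.126, 0.992, 0.0]
wrist_force: [0.4, -0.3, -2.6]
opening: 0.726
grasp_force: 65.8
```

Emit:
{"api": "apply_moves", "payload": {
  "moves": [
    {"jaw":0.5,"offset":[0,0,1],"rot":[0,0,0]},
    {"jaw":0.5,"offset":[0,0,0.7],"rot":[0,0,0]},
    {"jaw":0.5,"offset":[0,0,0.7],"rot":[0,0,0]},
    {"jaw":0.5,"offset":[0,0,0],"rot":[0,0,0]},
    {"jaw":0.5,"offset":[0,0,0],"rot":[0,0,0]}
  ]
}}

```text
time_s: 9.68
eef_pos: [0.6056, 0.1214, 0.1004]
eef_rot: [-0.0, 0.126, 0.992, -0.0]
wrist_force: [-0.1, -0.6, -2.1]
opening: 0.729
grasp_force: 65.8
```

Emit:
{"api": "apply_moves", "payload": {
  "moves": [
    {"jaw":0.5,"offset":[0,0,0.5],"rot":[0,0,0]},
    {"jaw":0.5,"offset":[0,0,0.3],"rot":[0,0,0]},
    {"jaw":0.5,"offset":[0,0,0.3],"rot":[0,0,0]},
    {"jaw":0.5,"offset":[0,0,0],"rot":[0,0,0]},
    {"jaw":0.5,"offset":[0,0,0],"rot":[0,0,0]}
  ]
}}

```text
time_s: 10.3
eef_pos: [0.606, 0.1214, 0.1]
eef_rot: [0.001, 0.126, 0.992, 0.0]
wrist_force: [-2.4, 0.0, 5.3]
opening: 0.729
grasp_force: 66.5
```

Contact at exactly the seated height (0.100). Releasing.

Emit:
{"api": "apply_moves", "payload": {
  "moves": [
    {"jaw":0.76,"offset":[0,0,0],"rot":[0,0,0]},
    {"jaw":0.8,"offset":[0,0,0],"rot":[0,0,0]},
    {"jaw":0.9,"offset":[0,0,0],"rot":[0,0,0]},
    {"jaw":1,"offset":[0,0,0],"rot":[0,0,0]},
    {"jaw":1,"offset":[0,0,0],"rot":[0,0,0]}
  ]
}}

```text
time_s: 10.92
eef_pos: [0.6056, 0.1214, 0.0992]
eef_rot: [-0.0, 0.126, 0.992, 0.0]
wrist_force: [-0.1, -0.7, 0.1]
opening: 1.002
grasp_force: 0.0
```

Emit:
{"api": "apply_moves", "payload": {
  "moves": [
    {"jaw":1,"offset":[0,0,-4],"rot":[0,0,0]},
    {"jaw":1,"offset":[0,0,-12],"rot":[0,0,0]},
    {"jaw":1,"offset":[0,0,-25],"rot":[0,0,0]},
    {"jaw":1,"offset":[0,0,-30],"rot":[0,0,0]},
    {"jaw":1,"offset":[0,0,-25],"rot":[0,0,0]}
  ]
}}

```text
time_s: 11.55
eef_pos: [0.6061, 0.1214, 0.1977]
eef_rot: [0.001, 0.126, 0.992, 0.0]
wrist_force: [0.4, -0.0, -0.2]
opening: 0.999
grasp_force: 0.0
```

Run:
```python
from fit import *
o,im,d,P=side('s7.png')
fits(o,d,P,[('cup',.03,.105,cup),('band',.114,.128,lambda z:.032),('cap',.14,.162,lambda z:.02)])
o,im,d,P,K,T=look('w7.png',[('cap',(.605,.1215),.157,.175),('all',(.605,.1215),.12,.175)])
Q=P[d>0]; m=(np.hypot(*(Q[:,:2]-[.605,.1215]).T)<.018)&(Q[:,2]>.155)&(Q[:,2]<.175); Y=Q[m]
m2=np.abs(Y[:,2]-np.median(Y[:,2]))<.003; A=np.c_[Y[m2][:,:2],np.ones(m2.sum())]; print('crown plane',np.linalg.lstsq(A,Y[m2][:,2],rcond=None)[0].round(4),np.median(Y[:,2]))
```

```text
cup 648 [0.6045 0.1219] 0.0008
band 162 [0.6058 0.1215] 0.0008
cap 189 [0.6049 0.1226] 0.0008
tcp [0.608  0.1215 0.2016] t 11.6 z [ 0.0076  0.     -1.    ] x [-0.968  0.25  -0.007]
cap 4309 [0.6039 0.1226] 0.0202 z 0.1647 tool [ 4.3 -0.  -0. ]
all 8431 [0.605  0.1219] 0.0327 z 0.1605 tool [ 3.  -0.4 -0. ]
crown plane [-0.0033  0.0112  0.1655] 0.1648207607966035
```

View pics/s7.png

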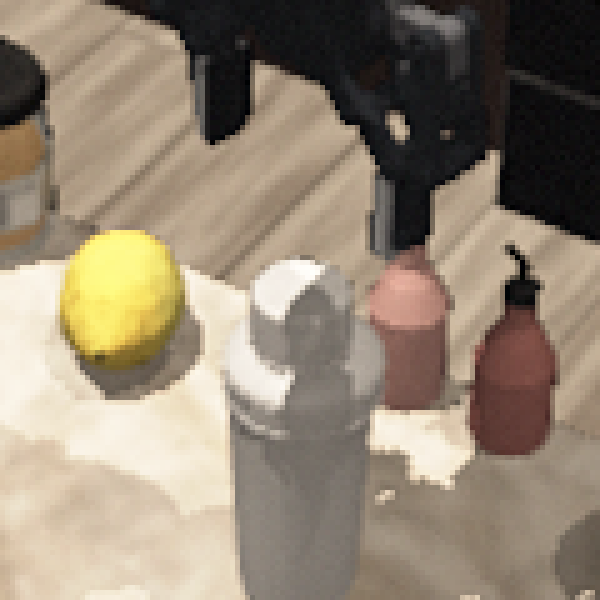

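The strainer is fully seated: crown at 0.165, level, cap at (300,300) in the crop. The cup is unmoved at (0.6045, 0.122). Now the cap alone, with the fingertips kept above the ledge (0.137).

Emit:
{"api": "apply_moves", "payload": {
  "moves": [
    {"jaw":1,"offset":[0,0,0],"rot":[0,0,0]},
    {"jaw":1,"offset":[1,0.5,12],"rot":[0,0,0]},
    {"jaw":1,"offset":[0,0,20],"rot":[0,0,0]},
    {"jaw":1,"offset":[0,0,14],"rot":[0,0,0]},
    {"jaw":1,"offset":[0,0,5],"rot":[0,0,0]}
  ]
}}

```text
time_s: 12.28
eef_pos: [0.6035, 0.1221, 0.1417]
eef_rot: [-0.002, 0.126, 0.992, -0.0]
wrist_force: [-0.5, 0.4, -0.2]
opening: 1.001
grasp_force: 0.0
```

Emit:
{"api": "apply_moves", "payload": {
  "moves": [
    {"jaw":1,"offset":[0,0,2],"rot":[0,0,0]},
    {"jaw":1,"offset":[0,0,0],"rot":[0,0,0]},
    {"jaw":0.85,"offset":[0,0,0],"rot":[0,0,0]},
    {"jaw":0.7,"offset":[0,0,0],"rot":[0,0,0]},
    {"jaw":0.62,"offset":[0,0,0],"rot":[0,0,0]}
  ]
}}

```text
time_s: 12.9
eef_pos: [0.6049, 0.1222, 0.1426]
eef_rot: [0.0, 0.126, 0.992, 0.0]
wrist_force: [0.2, -0.7, -0.3]
opening: 0.617
grasp_force: 0.0
```

Emit:
{"api": "apply_moves", "payload": {
  "moves": [
    {"jaw":0.6,"offset":[0,0,3],"rot":[0,0,0]},
    {"jaw":0.54,"offset":[0,0,0],"rot":[0,0,0]},
    {"jaw":0.5,"offset":[0,0,0],"rot":[0,0,0]},
    {"jaw":0.46,"offset":[0,0,0],"rot":[0,0,0]},
    {"jaw":0.43,"offset":[0,0,0],"rot":[0,0,0]}
  ]
}}

```text
time_s: 13.52
eef_pos: [0.6051, 0.1222, 0.1397]
eef_rot: [0.0, 0.126, 0.992, 0.0]
wrist_force: [0.3, 0.7, 2.2]
opening: 0.449
grasp_force: 60.2
```

Emit:
{"api": "apply_moves", "payload": {
  "moves": [
    {"jaw":0.4,"offset":[0,0,0],"rot":[0,0,0]},
    {"jaw":0.35,"offset":[0,0,0],"rot":[0,0,0]},
    {"jaw":0.3,"offset":[0,0,0],"rot":[0,0,0]},
    {"jaw":0.25,"offset":[0,0,0],"rot":[0,0,0]},
    {"jaw":0.25,"offset":[0,0,0],"rot":[0,0,0]}
  ]
}}

```text
time_s: 14.15
eef_pos: [0.6051, 0.1221, 0.1396]
eef_rot: [0.0, 0.126, 0.992, 0.0]
wrist_force: [0.3, 0.1, 5.1]
opening: 0.443
grasp_force: 60.4
```

Opening 0.443 (38 mm) means the cap is gripped. Lifting straight up, slowly at first.

Emit:
{"api": "apply_moves", "payload": {
  "moves": [
    {"jaw":0.25,"offset":[0,0,-2],"rot":[0,0,0]},
    {"jaw":0.25,"offset":[0,0,-3],"rot":[0,0,0]},
    {"jaw":0.25,"offset":[0,0,-4],"rot":[0,0,0]},
    {"jaw":0.25,"offset":[0,0,-4],"rot":[0,0,0]},
    {"jaw":0.25,"offset":[0,0,-5],"rot":[0,0,0]}
  ]
}}

```text
time_s: 14.78
eef_pos: [0.6047, 0.1222, 0.1576]
eef_rot: [-0.0, 0.126, 0.992, 0.0]
wrist_force: [0.8, -0.3, -0.5]
opening: 0.447
grasp_force: 60.1
```

Emit:
{"api": "apply_moves", "payload": {
  "moves": [
    {"jaw":0.25,"offset":[0,0,-8],"rot":[0,0,0]},
    {"jaw":0.25,"offset":[0,0,-15],"rot":[0,0,0]},
    {"jaw":0.25,"offset":[0,0,-20],"rot":[0,0,0]},
    {"jaw":0.25,"offset":[0,0,-20],"rot":[0,0,0]},
    {"jaw":0.25,"offset":[0,0,-15],"rot":[0,0,0]}
  ]
}}

```text
time_s: 15.4
eef_pos: [0.6053, 0.1222, 0.2377]
eef_rot: [0.001, 0.126, 0.992, 0.0]
wrist_force: [0.2, 0.0, -0.4]
opening: 0.445
grasp_force: 60.1
```

Emit:
{"api": "apply_moves", "payload": {
  "moves": [
    {"jaw":0.25,"offset":[0,0,-5],"rot":[0,0,0]},
    {"jaw":0.25,"offset":[0,0,0],"rot":[0,0,0]},
    {"jaw":0.25,"offset":[0,0,0],"rot":[0,0,0]},
    {"jaw":0.25,"offset":[0,0,0],"rot":[0,0,0]},
    {"jaw":0.25,"offset":[0,0,0],"rot":[0,0,0]}
  ]
}}

```text
time_s: 16.02
eef_pos: [0.6046, 0.1221, 0.2398]
eef_rot: [-0.0, 0.126, 0.992, -0.0]
wrist_force: [-0.9, 0.4, -0.4]
opening: 0.448
grasp_force: 60.1
```

Run:
```python
from fit import *
o,im,d,P=side('s8.png'); K,T=T_of('scene'); u,v=project([.605,.121,.18],K,T).astype(int)
a=max(v-80,0); save('s8.png',cv2.resize(im[a:v+70,u-60:u+60],None,fx=4,fy=4,interpolation=3))
fits(o,d,P,[('cup',.03,.105,cup),('band',.114,.128,lambda z:.032),('neck',.14,.152,lambda z:.016)])
Q=P.reshape(-1,3); m=(np.hypot(*(Q[:,:2]-[.605,.1215]).T)<.015)&(Q[:,2]<.175); print('neck top z',np.percentile(Q[m][:,2],95)); print(o['wrist_force'],o['opening'],o['eef_pos'])
```

```text
cup 648 [0.6045 0.122 ] 0.0008
band 160 [0.6057 0.1217] 0.0008
neck 92 [0.6063 0.1219] 0.0013
neck top z 0.15670029986256034
[-0.86512875  0.39147621 -0.39075609] 0.44750841056585494 [0.60455151 0.12212078 0.23976658]
```

View pics/s8.png

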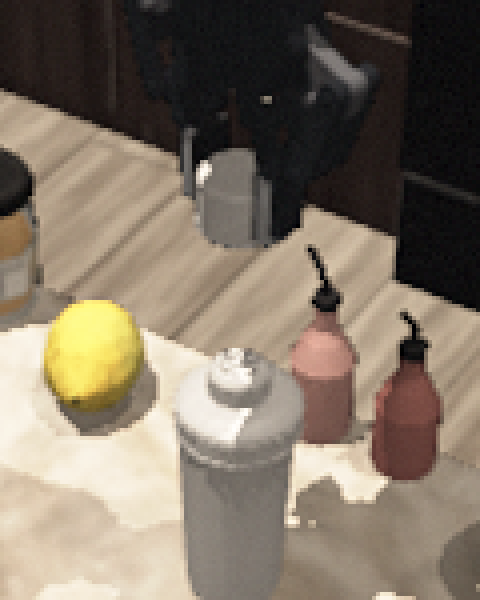

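The cap is held level in the gripper at (230,195). The strainer is seated with its neck bare at (238,370), and the cup has not moved. Handing in.

```bash
python3 -c "
from bench import ctrl
print(ctrl.hand_in())"
```

```text
the job is handed in; nothing more can be done
None
```

The job is handed in at about 16 s of the 56 s limit: the large strainer is fully seated in the large cup, the cup has not moved, and the gripper is holding the cap level about 8 cm above its seat on the strainer.

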